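# Feed a relay module through the guide with a push stick

## Task

On the electronics bench a black relay module lies in the open end of the aluminium guide channel. Pick up the long narrow wooden push stick by its upright handle and, touching the module with the stick only and never with the gripper, push the module along the channel, under the lips, until it is fully home at the end stop. Then let go of the stick; it may stay in the channel or be put back on the bench.

Things in the scene. Friction and masses are not known exactly. Their poses are not given: they have to be found in the camera images.
- stick: Loose push stick, plain wood, 0.12 kg: bar 180 long, 22 wide, 20 mm high, with one upright handle 40 long (along the bar), 16 thick, top 96 mm above the underside. Origin: underside, below the handle's middle. x: along the bar to the nose, 100 mm ahead; tail 80 mm behind; z up. Nose starts to the robot's right, within 25 deg. The block with a handle on a 60 mm square foot is not it.
- module: Loose black relay module with brass screw heads on top, 60 long, 38 wide, 26 mm high, about 0.2 kg, lying on the floor of the channel in its open part, centre 75 to 35 mm before the guide's middle. Origin: centre of its underside; x: its length, along the channel; z up. An identical spare lies on the bench and is not part of the job.
- guide: Fixed aluminium guide: base plate 320 x 84, 10 mm thick (its top is the channel floor), two walls 10 mm thick with a channel 44 wide, 300 mm long between, wall tops 48 mm above the bench. Origin: middle of the base's underside, on the centre line. x: feed direction (to the robot's right within 15 deg), z up. The end at x = -150 mm is open; open above from there to x = +30 mm.
- guide_stop (a point): Middle of the face of the steel end stop that closes the channel, 150 mm along the guide's x, on the channel floor (10 mm above the bench). The stop is 30 mm high above the floor. From 120 mm before it up to it, lips 32 mm above the floor (6 mm thick) cover both sides of the channel, leaving a 30 mm slot. Module home: its centre 30 mm before this point. Axes as the guide's.

How it is judged:
By the outcome, as a careful person would: the job done as asked, in the order asked, and still so for the second after the job is handed in, with the robot touching nothing.
It also fails if it takes over 42 s, if anything falls off the work surface, if the arm or the gripper's body presses on something with over 40 N, if the wrist force passes 120 N, or if a joint passes its speed limit or range.

## Robot

A 6-joint arm with a two-finger parallel gripper is mounted at the origin on the work surface. World frame = base frame: x ahead of the robot, y to its left, z up, the work surface at z = 0. Lengths are in mm, angles in rad, forces in N, time in s.
With the tool pointing down it reaches from about 350 to 775 mm from the base axis. Payload 5.5 kg.
Tool frame: the origin (TCP) lies at the very end of the fingers, on their centre line; the grasp point (between the pads) lies 19 mm behind it; z points along the fingers, y is the line along which they close (so a half turn about z gives the same grasp; the last joint's range is limited). The gripper opens to 85 mm and grips with 20 to 120 N. Pads are 22 mm wide; open, the fingers measure 114 mm over their backs; the gripper's body (76 mm by 85 mm) begins 54 mm behind the grasp point. The pads swing forward as they close: fully open they stand 13 mm farther back than shut.
Start: joints at [-0.14, 0.313, 0.046, 1.304, 0, 1.431], TCP at [575.041, -0.015, 231.323] pointing down, gripper open.
Joint ranges: [-2.76, 2.76], [-0.86, 1.69], [-1.03, 1.26], [-2.2, 2.34], [-1.47, 1.5], [-3.14, 3.14]. Speed limits (rad/s): [2.57, 2.57, 3.14, 3.14, 3.14, 3.14].

## Interface

Orientations are given as a rotation vector (axis times angle).
In Python, from plant import r, cams, close_job gives the robot as it stands (r), with the cameras (cams) and the job as plain functions.
- The arm moves only by the shell command python3 inch.py, which reads ROWS from standard input. ROWS is a JSON object whose key "plan" holds a list of rows, 1 to 8 of them, each of 7 numbers: the opening from 0.0 (shut) to 1.0 (fully open), then dx, dy, dz in shares of 750 mm (1.0 is 750 mm), then a rotation vector rx, ry, rz in normalised numbers (1 is 60 degrees); each row shifts and turns the commanded pose from where the row before left it, along the tool's axes as they then stand; what a row does not reach is not made up. A row lasts 1/12 s, in which the tool goes at most 41.7 mm and 0.125 rad, less where a joint would pass 70% of its speed; a pose out of reach is approached as far as the arm can. The fingers move at their own pace and stop on an object; the grip force is fixed at half the most. Time passes only in rows, so rows that do not move let the fingers close. It prints the time, the measured TCP pose, the force, the opening and the grip force at its end. A shift or turn number past 1, either way, is cut back to 1. Input that does not fit is refused with a message, and nothing moves.
- r.state(): the state, without advancing time (a new reading comes with each control period).
- cams.snapshot(name): name is "scene" or "side" or "wrist"; returns a dict with "color" (384x512x3 uint8, blue, green, red), "mtx" (3x3 intrinsics, pixels), "pose" (4x4, takes a point from camera to world coordinates); the wrist camera has in their place "hand_eye" (4x4, takes a point from camera to tool coordinates, whose origin is the TCP and whose axes are the flange's). Camera axes: x right, y up, looking along -z (the intrinsics and any distortion apply to the point x, -y, -z); pixel columns grow to the right and rows downward; lengths in mm; the calibration is good to about 2 mm. A picture is of the moment at which its call begins: read the wrist's pose just before it. There is no depth.
- close_job(): hands the job in; it is judged then, once.
The state is a dict: "time": time; "joint_positions": joint angles; "joint_velocities": joint speeds; "joint_torque": joint torques, N m; "ee_pos": TCP position; "ee_rot": TCP orientation; "force": force on the tool from outside, world axes, zero at the start; "moment": the same for the moment, N m; "gripper_width": opening from 0.0 (shut) to 1.0 (fully open); "grasp_force": force on a finger pad.
Only numpy, scipy, OpenCV 4.12 (cv2) and the standard library are available. Lean on these libraries where they do the work, as an engineer would, in place of code of your own. Each camera call takes 0.05 s, during which the arm holds its last target. There are 200 camera calls.

## Working session

There is one attempt and no reset: what is moved stays moved. The work goes in short steps, Python scripts to look and compute and a shell command to move; the robot and the scene stay as the last step left them, time stands still between calls to the robot, and variables do not carry over. Pictures are saved under pics/ and viewed, at most 10 in all, crops included, and the job is handed in when it is done.

```bash
ls; mkdir -p pics; python3 - <<'E'
from plant import r, cams, close_job
import cv2,numpy as np
for n in("scene","side","wrist"):
    s=cams.snapshot(n); cv2.imwrite(f"pics/{n}0.png",s["color"]); print(n,s["mtx"].tolist(),s.get("pose",s.get("hand_eye")).round(3).tolist(),[k for k in s])
    np.savez(f"pics/{n}0.npz",K=s["mtx"],P=s.get("pose",s.get("hand_eye")))
print(r.state())
E
```

```text
inch.py
pics
plant.py
scene [[373.681710034626, 0.0, 256.9833441758325], [0.0, 373.681710034626, 184.74027989581865], [0.0, 0.0, 1.0]] [[-0.225, -0.536, 0.814, 1063.136], [0.974, -0.127, 0.186, 21.411], [0.004, 0.835, 0.551, 410.431], [0.0, 0.0, 0.0, 1.0]] ['color', 'mtx', 'pose']
side [[459.7284662765314, 0.0, 256.0335298278617], [0.0, 459.7284662765314, 195.50026923552605], [0.0, 0.0, 1.0]] [[0.969, 0.13, -0.213, 376.205], [-0.249, 0.524, -0.815, -691.524], [0.006, 0.842, 0.54, 397.733], [0.0, 0.0, 0.0, 1.0]] ['color', 'mtx', 'pose']
wrist [[321.42197336153237, 0.0, 255.81006936494265], [0.0, 321.42197336153237, 193.517958893195], [0.0, 0.0, 1.0]] [[0.0, 0.96, 0.281, 71.527], [1.0, -0.0, -0.001, -0.386], [-0.001, 0.281, -0.96, -140.693], [0.0, 0.0, 0.0, 1.0]] ['color', 'mtx', 'hand_eye']
{'time': 0.15, 'joint_positions': array([-1.39589333e-01,  3.13875125e-01,  4.52052888e-02,  1.30360550e+00,
        8.80060485e-06,  1.43117930e+00]), 'joint_velocities': array([-3.92339700e-05, -2.18908475e-03,  3.84641933e-03,  1.24560611e-03,
       -2.86640475e-04, -5.70626196e-04]), 'joint_torque': array([ 1.76330479e-03, -4.81067133e+01,  2.98815805e+01,  1.39078675e-02,
       -1.10673584e-04, -5.56924022e-05]), 'ee_pos': array([5.74598368e+02, 5.56036069e-02, 2.30572674e+02]), 'ee_rot': array([-2.22057156e+00, -2.22063304e+00,  1.38662570e-03]), 'force': array([ 0.66596477, -0.78515242, -0.61351709]), 'moment': array([-0.01755913,  0.03862102,  0.06890876]), 'grasp_force': 0.0, 'gripper_width': 1.0011579382705769}
```

View pics.

View pics/scene0.png

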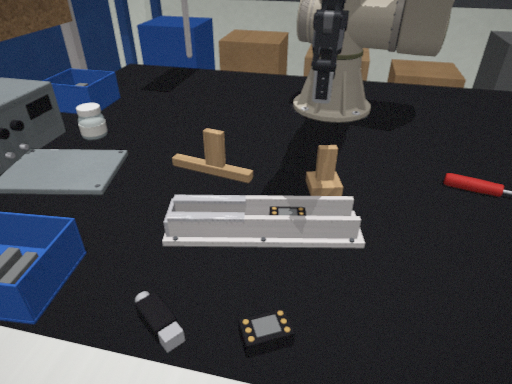

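View pics/side0.png

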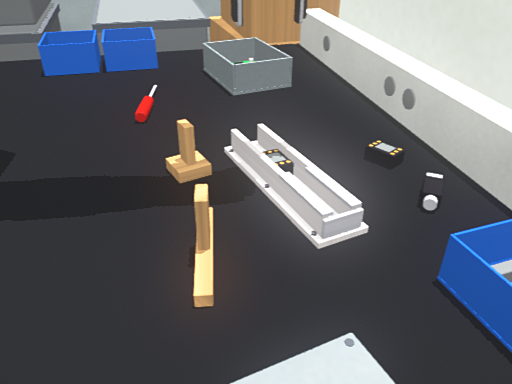

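View pics/wrist0.png

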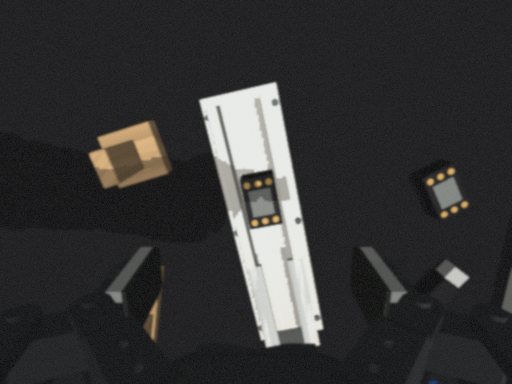

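```bash
python3 - <<'E'
import cv2
a=cv2.imread("pics/scene0.png")[125:250,160:360]; cv2.imwrite("pics/A.png",cv2.resize(a,None,fx=4,fy=4,interpolation=cv2.INTER_CUBIC))
a=cv2.imread("pics/side0.png")[110:310,160:370]; cv2.imwrite("pics/B.png",cv2.resize(a,None,fx=3,fy=3,interpolation=cv2.INTER_CUBIC))
E
```

```text
(no output)
```

View pics/A.png

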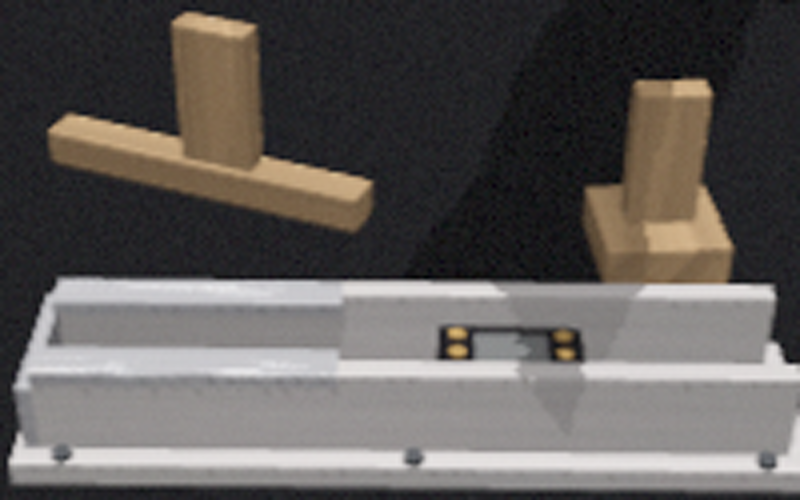

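View pics/B.png

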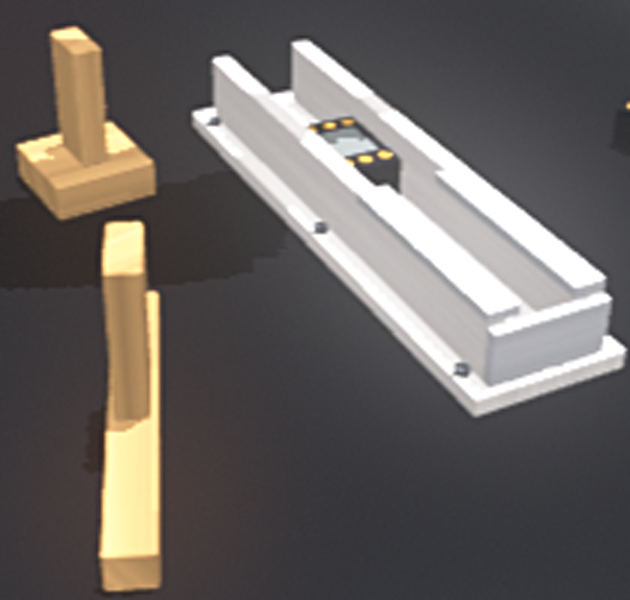

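```bash
cat > h.py <<'E'
import numpy as np
from scipy.optimize import least_squares
from scipy.spatial.transform import Rotation as R
def cam(n):
    d=np.load(f"pics/{n}.npz"); P=d["P"]
    if n.startswith("wrist") :
        T=np.eye(4); T[:3,:3]=R.from_rotvec(d["rot"] if "rot" in d else [-2.22057,-2.22063,.00139]).as_matrix(); T[:3,3]=d["pos"] if "pos" in d else [574.6,.06,230.57]; P=T@P
    return d["K"],np.linalg.inv(P)
def proj(c,X):
    K,Q=c; p=np.atleast_2d(X)@Q[:3,:3].T+Q[:3,3]; p=p*[1,-1,-1]; p=p@K.T; return p[:,:2]/p[:,2:]
def world(q,L): return np.atleast_2d(L)@R.from_euler('z',q[3]).as_matrix().T+q[:3]
A=lambda u,v:((u+.5)/4-.5+160,(v+.5)/4-.5+125)
B=lambda u,v:((u+.5)/3-.5+160,(v+.5)/3-.5+110)
W=lambda u,v:(u,v)
def fit(obs,q0):
    # obs: list of (camname, local pt, pixel); q = x,y,z,yaw
    C={o[0]:cam(o[0]) for o in obs}
    f=lambda q:np.concatenate([proj(C[n],world(q,L))[0]-p for n,L,p in obs])
    s=least_squares(f,q0,loss='soft_l1',x_scale=[10,10,10,.1]); e=f(s.x).reshape(-1,2)
    return s.x,e
E
cat > m.py <<'E'
from h import *
s,d,w="scene0","side0","wrist0"
S=[(s,L,A(*p)) for L,p in [((100,11,20),(50,134)),((100,11,0),(50,162)),((100,-11,20),(70,114)),((-80,11,20),(356,204)),((-80,11,0),(356,232)),((-80,-11,20),(373,182)),((20,8,96),(175,20)),((20,-8,96),(188,12)),((-20,-8,96),(258,25)),((-20,8,96),(249,37))]]
S+=[(d,L,B(*p)) for L,p in [((100,-11,0),(101,590)),((100,11,0),(160,587)),((100,-11,20),(103,558)),((100,11,20),(160,555)),((20,-8,96),(104,275)),((20,8,96),(146,273)),((-20,-8,96),(107,224)),((-20,8,96),(143,222))]]
G=[(s,L,A(*p)) for L,p in [((160,42,10),(14,462)),((160,42,0),(10,485)),((-150,-22,48),(773,303)),((-150,-32,48),(773,285)),((30,-15,48),(340,300)),((30,15,48),(340,347))]]
G+=[(d,L,B(*p)) for L,p in [((160,-42,0),(478,415)),((160,-42,10),(474,404)),((160,42,10),(625,350)),((-160,-42,10),(193,112)),((30,15,48),(437,173)),((-150,-32,48),(214,62)),((-150,22,48),(293,46)),((-150,32,48),(308,40))]]
G+=[(w,(-160,-42,10),(200,99)),(w,(-160,42,10),(276,83))]
M=[(s,L,A(*p)) for L,p in [((30,-19,26),(443,327)),((-30,-19,26),(580,327))]]
M+=[(d,L,B(*p)) for L,p in [((30,19,26),(398,155)),((-30,19,26),(360,118))]]
M+=[(w,L,p) for L,p in [((-30,-19,26),(242,177)),((-30,19,26),(273,171)),((30,-19,26),(249,228)),((30,19,26),(282,221))]]
for n,o,q in (("stick",S,[470,-90,0,-1.6]),("guide",G,[600,0,0,-1.5]),("module",M,[600,30,10,-1.5])):
    x,e=fit(o,q); print(n,x.round(3))
    for k,v in zip(o,e): print("  ",k[0],k[1],v.round(1)) if abs(v).max()>1.5 else 0
E
python3 m.py
```

```text
stick [ 4.31549e+02 -2.10607e+02 -3.61000e-01 -1.74400e+00]
guide [ 5.8795e+02 -7.6426e+01  3.6000e-02 -1.3600e+00]
   side0 (160, -42, 0) [-1.5  1. ]
module [579.939 -34.72    8.372  -1.391]
   scene0 (-30, -19, 26) [2.1 1.3]
   side0 (-30, 19, 26) [-2.8 -1.2]
   wrist0 (-30, -19, 26) [-3.2  0.1]
   wrist0 (30, 19, 26) [0.3 1.5]
```

The guide and its lips are on the left in the scene view, around (265,220). The stick is at (212,165) with its nose to the left. The module is at about (288,211) in the open part. The fits agree with the heights in the text to about 1–2 mm, so I'm moving above the stick handle.

The rows are not in the units I measure in: shifts go in shares of 750 mm and turns go in shares of 60 degrees. I convert before sending: -35 mm / 750 = -0.0467, -15.7 mm / 750 = -0.0209, 0.0865 rad / 1.0472 = 0.0826.

```bash
cat >> h.py <<'E'
def togo(x,y,z,yaw):
    "tool-axis shift to target (tool down; yaw = world angle of tool y), turn to do FIRST"
    from plant import r, cams, close_job
    s=r.state(); m=R.from_rotvec(s["ee_rot"])
    t=R.from_matrix(np.column_stack([[-np.sin(yaw),np.cos(yaw),0],[np.cos(yaw),np.sin(yaw),0],[0,0,-1]]))
    d=np.array([x,y,z])-s["ee_pos"]
    print("t",round(s["time"],2),"pos",s["ee_pos"].round(1),"turn first",(m.inv()*t).as_rotvec().round(4),"then shift",t.inv().apply(d).round(1),"F",s["force"].round(1),"w",round(s["gripper_width"],3),"gf",s["grasp_force"])
E
echo '{"plan":[[1, 0, 0, 0, 0, 0, 0.0826], [1, 0, 0, 0, 0, 0, 0.0826], [1, -0.0467, -0.0209, 0, 0, 0, 0], [1, -0.0467, -0.0209, 0, 0, 0, 0], [1, -0.0467, -0.0209, 0, 0, 0, 0], [1, -0.0467, -0.0209, 0, 0, 0, 0], [1, -0.0467, -0.0209, 0, 0, 0, 0], [1, -0.0467, -0.0209, 0, 0, 0, 0]]}' | python3 inch.py
echo '{"plan":[[1, -0.0293, -0.0133, 0.0333, 0, 0, 0], [1, 0, 0, 0.0333, 0, 0, 0], [1, 0, 0, 0, 0, 0, 0], [1, 0, 0, 0, 0, 0, 0]]}' | python3 inch.py
python3 - <<'E'
from h import *; from plant import r, cams, close_job; import cv2
togo(431.5,-210.6,54,-.173)
st=r.state(); s=cams.snapshot("wrist"); cv2.imwrite("pics/wrist1.png",s["color"]); np.savez("pics/wrist1.npz",K=s["mtx"],P=s["hand_eye"],pos=st["ee_pos"],rot=st["ee_rot"])
c=cam("wrist1"); print(proj(c,world([431.5,-210.6,0,-1.744],[(20,8,96),(20,-8,96),(-20,8,96),(-20,-8,96),(100,11,20),(100,-11,20)])).round(0).tolist())
E
```

```text
time: 0.82
ee_pos: [444.7, -191.6, 231.1]
ee_rot: [-2.404, -2.022, 0.0]
force: [0.9, -0.2, 0.0]
gripper_width: 0.998
grasp_force: 0.0
time: 1.15
ee_pos: [431.3, -210.0, 180.4]
ee_rot: [-2.403, -2.018, 0.001]
force: [0.6, -0.4, 0.0]
gripper_width: 1.001
grasp_force: 0.0
t 1.15 pos [ 431.3 -210.   180.4] turn first [-0.003  -0.0018 -0.0008] then shift [ -0.5   0.3 126.4] F [ 0.6 -0.4  0. ] w 1.001 gf 0.0
[[268.0, 227.0], [246.0, 227.0], [268.0, 175.0], [246.0, 175.0], [267.0, 271.0], [246.0, 271.0]]
```

View pics/wrist1.png

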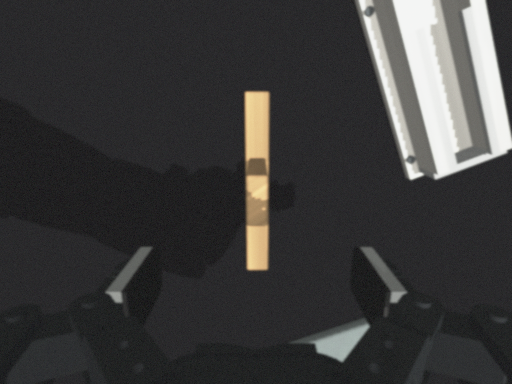

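The wrist view shows the handle top at columns 246–268, rows 174–225, as predicted. Next: descend and grip.

In the tool's units: 35 mm / 750 = 0.0467, 30 mm / 750 = 0.04.

```bash
echo '{"plan":[[1, 0, 0, 0.0467, 0, 0, 0], [1, 0, 0, 0.0467, 0, 0, 0], [1, 0, 0, 0.04, 0, 0, 0], [1, 0, 0, 0.0347, 0, 0, 0], [1, 0, 0, 0, 0, 0, 0], [0, 0, 0, 0, 0, 0, 0], [0, 0, 0, 0, 0, 0, 0], [0, 0, 0, 0, 0, 0, 0]]}' | python3 inch.py
echo '{"plan":[[0, 0, 0, 0, 0, 0, 0], [0, 0, 0, 0, 0, 0, 0], [0, 0, 0, 0, 0, 0, 0], [0, 0, 0, 0, 0, 0, 0], [0, 0, 0, 0, 0, 0, 0], [0, 0, 0, 0, 0, 0, 0]]}' | python3 inch.py
python3 -c "
from h import *
togo(431.5,-210.6,200,-.173)"
```

```text
time: 1.87
ee_pos: [434.5, -211.6, 57.8]
ee_rot: [2.401, 2.019, 0.002]
force: [0.2, -0.3, -0.1]
gripper_width: 0.605
grasp_force: 0.0
time: 2.37
ee_pos: [433.1, -211.0, 56.4]
ee_rot: [2.404, 2.02, 0.001]
force: [-1.4, 1.0, 7.0]
gripper_width: 0.179
grasp_force: 61.0
t 2.37 pos [ 433.1 -211.    56.4] turn first [0.0018 0.0007 0.0001] then shift [ 1.000e-01 -1.700e+00 -1.436e+02] F [-1.4  1.   7. ] w 0.179 gf 60.968756675720215
```

In the tool's units: -40 mm / 750 = -0.0533, -35 mm / 750 = -0.0467, -0.096 rad / 1.0472 = -0.0917.

```bash
echo '{"plan":[[0, 0, 0, -0.0333, 0, 0, 0], [0, 0, 0, -0.0467, 0, 0, 0], [0, 0, 0, -0.0533, 0, 0, 0], [0, 0, 0, -0.0533, 0, 0, 0], [0, 0, 0, 0, 0, 0, -0.0917], [0, 0, 0, 0, 0, 0, -0.0917], [0, 0, 0, 0, 0, 0, -0.0917], [0, 0, 0, 0, 0, 0, -0.0917]]}' | python3 inch.py
echo '{"plan":[[0, 0, 0, 0, 0, 0, 0], [0, 0, 0, 0, 0, 0, 0]]}' | python3 inch.py
python3 -c "
from h import *
togo(547.2,114.3,198,.211)"
```

```text
time: 3.03
ee_pos: [432.2, -210.6, 195.5]
ee_rot: [1.97, 2.447, 0.0]
force: [0.0, 0.2, -1.2]
gripper_width: 0.178
grasp_force: 60.1
time: 3.2
ee_pos: [432.2, -210.5, 195.1]
ee_rot: [-1.978, -2.44, -0.0]
force: [-0.1, -0.3, -1.2]
gripper_width: 0.181
grasp_force: 60.1
t 3.2 pos [ 432.2 -210.5  195.1] turn first [-0.0003 -0.0005 -0.0028] then shift [293.5 180.5  -2.9] F [-0.1 -0.3 -1.2] w 0.181 gf 60.07529139518738
```

In the tool's units: 33 mm / 750 = 0.044, 30 mm / 750 = 0.04.

```bash
echo '{"plan":[[0, 0.02, 0.012, 0, 0, 0, 0], [0, 0.04, 0.0247, 0, 0, 0, 0], [0, 0.044, 0.0271, 0, 0, 0, 0], [0, 0.044, 0.0271, 0, 0, 0, 0], [0, 0.044, 0.0271, 0, 0, 0, 0], [0, 0.044, 0.0271, 0, 0, 0, 0], [0, 0.044, 0.0271, 0, 0, 0, 0], [0, 0.044, 0.0271, 0, 0, 0, 0]]}' | python3 inch.py
echo '{"plan":[[0, 0.04, 0.0247, 0, 0, 0, 0], [0, 0.0273, 0.0169, 0, 0, 0, 0], [0, 0, 0, 0, 0, 0, 0], [0, 0, 0, 0, 0, 0, 0], [0, 0, 0, 0, 0, 0, 0]]}' | python3 inch.py
python3 - <<'E'
from h import *; from plant import r, cams, close_job; import cv2
togo(547.2,114.3,70,.211)
for n in ("side","scene"):
    s=cams.snapshot(n); np.savez(f"pics/{n}1.npz",K=s["mtx"],P=s["pose"])
    a=s["color"]; o=s["color"].copy(); c=cam(n+"1"); st=r.state(); p=st["ee_pos"]
    # wire of the stick as believed held: handle middle under TCP
    for L in [[(100,11,20),(100,-11,20),(-80,-11,20),(-80,11,20)],[(100,11,0),(100,-11,0),(-80,-11,0),(-80,11,0)]]:
        cv2.polylines(o,[proj(c,world([p[0],p[1],p[2]-56.4,-1.36],L)).round().astype(int)],True,(0,0,255),1)
    g=[(-160,-42,10),(-160,42,10),(160,42,10),(160,-42,10)]
    cv2.polylines(o,[proj(c,world([587.95,-76.4,0,-1.36],g)).round().astype(int)],True,(0,255,0),1)
    g=[(-150,-22,48),(-150,22,48),(150,22,48),(150,-22,48)]
    cv2.polylines(o,[proj(c,world([587.95,-76.4,0,-1.36],g)).round().astype(int)],True,(255,0,0),1)
    cv2.imwrite(f"pics/{n}1.png",o)
a=cv2.imread("pics/side1.png")[20:240,150:400];b=cv2.imread("pics/scene1.png")[30:250,150:400]
cv2.imwrite("pics/C.png",cv2.resize(np.hstack([a,b]),None,fx=1.6,fy=1.6,interpolation=cv2.INTER_CUBIC))
E
```

```text
time: 3.87
ee_pos: [527.7, 60.2, 195.2]
ee_rot: [-1.979, -2.44, 0.0]
force: [1.5, -0.4, -1.3]
gripper_width: 0.179
grasp_force: 60.1
time: 4.28
ee_pos: [547.0, 114.0, 194.9]
ee_rot: [-1.976, -2.442, 0.002]
force: [0.1, -0.1, -0.8]
gripper_width: 0.181
grasp_force: 59.9
t 4.28 pos [547.  114.  194.9] turn first [-0.0012  0.0002 -0.001 ] then shift [  0.3   0.3 124.9] F [ 0.1 -0.1 -0.8] w 0.181 gf 59.94900047779083
```

View pics/C.png

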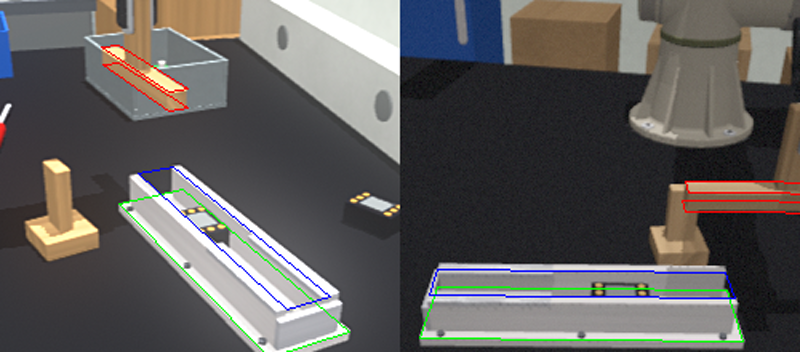

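In the tool's units: 35 mm / 750 = 0.0467, 30 mm / 750 = 0.04.

```bash
echo '{"plan":[[0, 0, 0, 0.04, 0, 0, 0], [0, 0, 0, 0.0467, 0, 0, 0], [0, 0, 0, 0.04, 0, 0, 0], [0, 0, 0, 0.024, 0, 0, 0], [0, 0, 0, 0.0107, 0, 0, 0], [0, 0, 0, 0, 0, 0, 0], [0, 0, 0, 0, 0, 0, 0], [0, 0, 0, 0, 0, 0, 0]]}' | python3 inch.py
echo '{"plan":[[0, 0, 0, 0.004, 0, 0, 0], [0, 0, 0, 0.0027, 0, 0, 0], [0, 0, 0, 0, 0, 0, 0], [0, 0, 0, 0, 0, 0, 0]]}' | python3 inch.py
python3 -c "
from h import *
togo(585.9,-66.6,68,.211)"
```

```text
time: 5.05
ee_pos: [548.9, 113.8, 76.1]
ee_rot: [1.975, 2.44, 0.003]
force: [0.2, 0.3, -1.1]
gripper_width: 0.178
grasp_force: 60.0
time: 5.38
ee_pos: [547.6, 114.3, 69.6]
ee_rot: [1.975, 2.443, 0.001]
force: [0.4, -1.0, -1.3]
gripper_width: 0.178
grasp_force: 60.0
t 5.38 pos [547.6 114.3  69.6] turn first [0.0005 0.0001 0.0002] then shift [-184.9   -0.5    1.6] F [ 0.4 -1.  -1.3] w 0.178 gf 60.02957582473755
```

In the tool's units: -10 mm / 750 = -0.0133, -8 mm / 750 = -0.0107.

```bash
echo '{"plan":[[0, -0.0107, 0, 0, 0, 0, 0], [0, -0.0133, 0, 0, 0, 0, 0], [0, -0.0133, 0, 0, 0, 0, 0], [0, -0.0133, 0, 0, 0, 0, 0], [0, -0.0133, 0, 0, 0, 0, 0], [0, -0.0133, 0, 0, 0, 0, 0], [0, -0.0133, 0, 0, 0, 0, 0], [0, -0.0133, 0, 0, 0, 0, 0]]}' | python3 inch.py
echo '{"plan":[[0, -0.0133, 0, 0, 0, 0, 0], [0, -0.0133, 0, 0, 0, 0, 0], [0, -0.0133, 0, 0, 0, 0, 0], [0, -0.0133, 0, 0, 0, 0, 0], [0, -0.0133, 0, 0, 0, 0, 0], [0, -0.0133, 0, 0, 0, 0, 0], [0, -0.0133, 0, 0, 0, 0, 0], [0, -0.008, 0, 0, 0, 0, 0]]}' | python3 inch.py
python3 - <<'E'
from h import *; from plant import r, cams, close_job; import cv2
togo(585.9,-66.6,68,.211)
s=cams.snapshot("side"); a=s["color"][60:260,200:380]
s=cams.snapshot("scene"); b=s["color"][80:280,150:380]
cv2.imwrite("pics/D.png",cv2.resize(np.hstack([a,b]),None,fx=1.9,fy=2.6,interpolation=cv2.INTER_CUBIC))
E
```

```text
time: 6.05
ee_pos: [564.1, 36.8, 69.4]
ee_rot: [-1.976, -2.443, -0.0]
force: [-0.8, 2.5, -0.0]
gripper_width: 0.183
grasp_force: 60.2
time: 6.72
ee_pos: [580.1, -37.9, 69.2]
ee_rot: [1.976, 2.442, -0.0]
force: [-1.3, 2.3, -0.1]
gripper_width: 0.179
grasp_force: 60.2
t 6.72 pos [580.1 -37.9  69.2] turn first [ 0.0001  0.0005 -0.0008] then shift [-29.3  -0.3   1.2] F [-1.3  2.3 -0.1] w 0.179 gf 60.194435119628906
```

View pics/D.png

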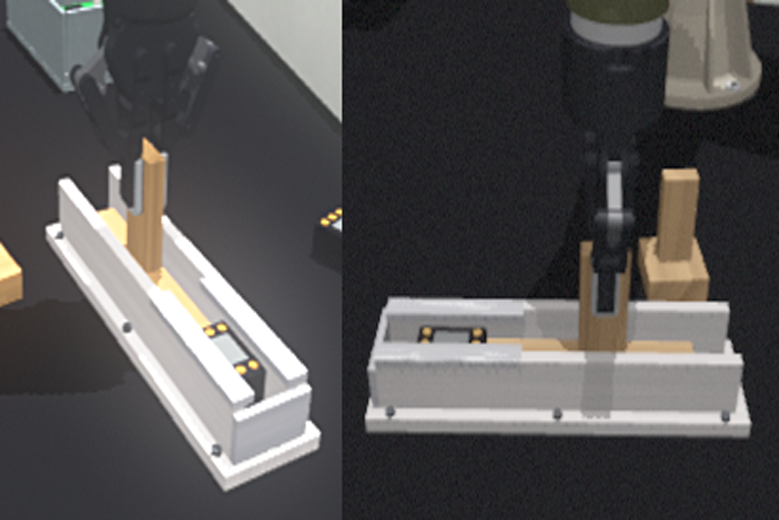

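The side and scene views show the stick straight behind the module, which is square in the channel under the lips, about 25–29 mm from the stop. I'll push on gently until contact shows in the force.

In the tool's units: -7 mm / 750 = -0.0093, -5 mm / 750 = -0.0067.

```bash
echo '{"plan":[[0, -0.0093, 0, 0, 0, 0, 0], [0, -0.0093, 0, 0, 0, 0, 0], [0, -0.0067, 0, 0, 0, 0, 0], [0, -0.004, 0, 0, 0, 0, 0], [0, 0, 0, 0, 0, 0, 0], [0, 0, 0, 0, 0, 0, 0]]}' | python3 inch.py
echo '{"plan":[[0, -0.0027, 0, 0, 0, 0, 0], [0, -0.0027, 0, 0, 0, 0, 0], [0, 0, 0, 0, 0, 0, 0]]}' | python3 inch.py
echo '{"plan":[[0, -0.0027, 0, 0, 0, 0, 0], [0, 0, 0, 0, 0, 0, 0], [0, 0, 0, 0, 0, 0, 0]]}' | python3 inch.py
python3 -c "
from h import *
togo(585.9,-66.6,68,.211)"
```

```text
time: 7.32
ee_pos: [584.5, -58.4, 69.3]
ee_rot: [1.975, 2.442, -0.001]
force: [0.1, -0.9, -1.3]
gripper_width: 0.18
grasp_force: 60.2
time: 7.57
ee_pos: [585.3, -61.8, 69.4]
ee_rot: [1.975, 2.443, 0.0]
force: [1.0, 0.6, -0.7]
gripper_width: 0.181
grasp_force: 60.2
time: 7.82
ee_pos: [585.7, -63.9, 69.3]
ee_rot: [1.975, 2.443, 0.0]
force: [0.3, 2.2, -1.3]
gripper_width: 0.183
grasp_force: 60.2
t 7.82 pos [585.7 -63.9  69.3] turn first [ 0.0002  0.0002 -0.    ] then shift [-2.7 -0.4  1.3] F [ 0.3  2.2 -1.3] w 0.183 gf 60.16272783279419
```

In the tool's units: -1.5 mm / 750 = -0.002, -1 mm / 750 = -0.0013.

```bash
for i in 1; do echo '{"plan":[[0, -0.002, 0, 0, 0, 0, 0], [0, -0.0013, 0, 0, 0, 0, 0], [0, 0, 0, 0, 0, 0, 0]]}' | python3 inch.py; done
echo '{"plan":[[0, -0.0013, 0, 0, 0, 0, 0], [0, 0, 0, 0, 0, 0, 0], [0, 0, 0, 0, 0, 0, 0]]}' | python3 inch.py
echo '{"plan":[[0, -0.0013, 0, 0, 0, 0, 0], [0, 0, 0, 0, 0, 0, 0], [0, 0, 0, 0, 0, 0, 0]]}' | python3 inch.py
```

```text
time: 8.07
ee_pos: [586.1, -66.0, 69.4]
ee_rot: [-1.975, -2.443, -0.001]
force: [-1.3, 2.9, 1.1]
gripper_width: 0.177
grasp_force: 60.4
time: 8.32
ee_pos: [586.1, -66.1, 69.5]
ee_rot: [-1.973, -2.443, -0.002]
force: [-0.8, 6.9, 2.1]
gripper_width: 0.176
grasp_force: 60.6
time: 8.57
ee_pos: [586.0, -66.2, 69.6]
ee_rot: [-1.972, -2.442, -0.004]
force: [-2.2, 9.2, 3.5]
gripper_width: 0.179
grasp_force: 60.8
```

In the tool's units: -1.5 mm / 750 = -0.002, -1 mm / 750 = -0.0013.

```bash
echo '{"plan":[[0, -0.002, 0, 0, 0, 0, 0], [0, -0.0013, 0, 0, 0, 0, 0], [0, 0, 0, 0, 0, 0, 0]]}' | python3 inch.py
echo '{"plan":[[0, 0.0047, 0, 0, 0, 0, 0], [0, 0.004, 0, 0, 0, 0, 0], [0, 0, 0, 0, 0, 0, 0], [0, 0, 0, 0.0027, 0, 0, 0], [0, 0, 0, 0, 0, 0, 0], [0, 0, 0, 0, 0, 0, 0]]}' | python3 inch.py
```

```text
time: 8.82
ee_pos: [586.0, -66.4, 70.0]
ee_rot: [-1.968, -2.441, -0.008]
force: [-4.3, 15.7, 8.2]
gripper_width: 0.177
grasp_force: 61.4
time: 9.32
ee_pos: [585.7, -64.8, 67.0]
ee_rot: [1.976, 2.442, -0.001]
force: [-0.1, 0.4, -1.3]
gripper_width: 0.179
grasp_force: 60.0
```

In the tool's units: 1 mm / 750 = 0.0013.

```bash
echo '{"plan":[[0, 0, 0, 0.0013, 0, 0, 0], [1, 0, 0, 0, 0, 0, 0], [1, 0, 0, 0, 0, 0, 0], [1, 0, 0, 0, 0, 0, 0], [1, 0, 0, 0, 0, 0, 0], [1, 0, 0, 0, 0, 0, 0], [1, 0, 0, 0, 0, 0, 0], [1, 0, 0, 0, 0, 0, 0]]}' | python3 inch.py
echo '{"plan":[[1, 0, 0, -0.0133, 0, 0, 0], [1, 0, 0, -0.0333, 0, 0, 0], [1, 0, 0, -0.0467, 0, 0, 0], [1, 0, 0, -0.0467, 0, 0, 0], [1, 0, 0, -0.0333, 0, 0, 0], [1, 0, 0, 0, 0, 0, 0], [1, 0, 0, 0, 0, 0, 0], [1, 0, 0, 0, 0, 0, 0]]}' | python3 inch.py
python3 - <<'E'
from h import *; from plant import r, cams, close_job; import cv2
s=cams.snapshot("side"); a=s["color"][100:260,220:370]
s=cams.snapshot("scene"); b=s["color"][120:280,150:370]
cv2.imwrite("pics/E.png",cv2.resize(np.hstack([a,b]),None,fx=2.1,fy=2.1*1.3,interpolation=cv2.INTER_CUBIC))
s=cams.snapshot("wrist"); cv2.imwrite("pics/F.png",s["color"])
E
```

```text
time: 9.98
ee_pos: [585.8, -64.2, 66.3]
ee_rot: [1.975, 2.443, 0.0]
force: [-1.2, 0.2, 0.4]
gripper_width: 0.999
grasp_force: 0.0
time: 10.65
ee_pos: [585.5, -64.2, 196.4]
ee_rot: [1.975, 2.443, 0.0]
force: [0.6, 0.2, -1.1]
gripper_width: 0.999
grasp_force: 0.0
```

View pics/E.png

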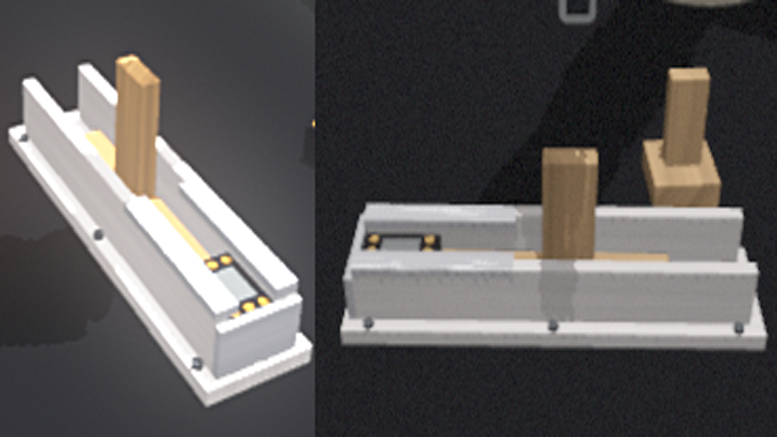

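View pics/F.png

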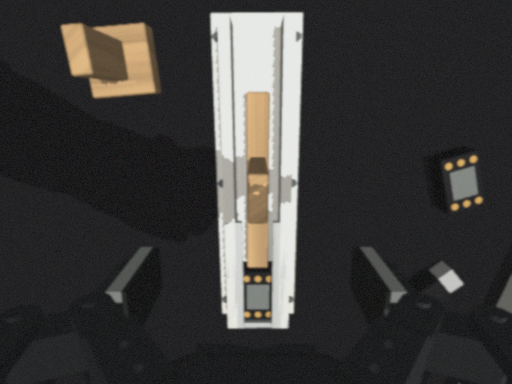

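The wrist view shows the module at (257,292), square under the lips and against the stop. The stick stands free in the channel and the gripper is clear, so I'm handing the job in.

```bash
python3 -c "
from plant import r, cams, close_job
print(close_job())"
```

```text
the job is handed in; nothing more can be done
None
```

I pushed the module along the channel with the stick only until it was firmly against the end stop, then let go of the stick standing in the channel; the job was handed in at about 11 s, with no verdict returned.

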